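Switch off the pouch sealer and feel along its pad

ROBOT

A 7-joint arm with a two-finger parallel gripper is mounted at the origin on the work surface. World frame = base frame: x ahead of the robot, y to its left, z up, the work surface at z = 0. Lengths are in mm, angles in rad, forces in N, time in s.
With the tool pointing down it reaches from about 425 to 950 mm from the base axis. Payload 4.7 kg.
Tool frame: the origin (TCP) lies on the centre line of the jaws, within the pads' length; the fingertips stand 22 mm ahead of it and the grasp point (between the pads) lies 3 mm ahead of it (robot.tcp_to_tips is the z of the fingertips in the tool frame, in mm); z points along the fingers, y is the line along which they close (so a half turn about z gives the same grasp; the last joint's range is limited). The gripper opens to 85 mm and grips with 20 to 120 N. Pads are 22 mm wide; open, the fingers measure 114 mm over their backs; the gripper's body (76 mm by 85 mm) begins 54 mm behind the grasp point. The pads swing forward as they close: fully open they stand 13 mm farther back than shut.
Start: joints at [1.302, 0.469, -0.049, 1.532, 0.024, 1.141, -0.082], TCP at [160.363, -655.69, 253.335] pointing down, gripper open.
Joint ranges: [-2.59, 2.59], [-0.33, 1.99], [-1.39, 1.29], [0.1, 2.45], [-1.04, 4.18], [0.21, 1.99], [-2.66, 2.66]. Speed limits (rad/s): [2.57, 2.57, 3.14, 3.14, 3.14, 3.14, 3.14].

INTERFACE

Orientations are given as a unit quaternion [x, y, z, w].
In Python, from workcell import sense, eyes, workorder, robot gives the robot as it stands.
- The arm moves only by the shell command python3 -m pendant 'ROWS'. ROWS is JSON, a list of rows, each an object of numbers: "fingers": the closure, from 0 (fully open) to 1 (shut); "tx", "ty", "tz": the shift along the world's x, y, z in m; "ax", "ay", "az": the turn, a rotation vector about the world's x, y, z in rad. In form: [{"fingers": .., "tx": .., "ty": .., "tz": .., "ax": .., "ay": .., "az": ..}, ...]. A call has 1 to 12 rows; each row is the pose to reach, as a shift and turn from the pose commanded when the call began; what a row does not reach only later rows make up. A row lasts 1/12 s, in which the tool goes at most 41.7 mm and 7.16 degrees, less where a joint would pass 70% of its speed; a pose out of reach is approached as far as the arm can. A call with a gripper value outside its range is refused whole. The fingers move at their own pace and stop on an object; the grip force is fixed at half the most. Time passes only in rows, so rows that repeat a pose let the fingers close. It gives the time, the measured TCP pose, the force, the opening and the grip force at its end, in the units of the state.
- sense(): the state, without advancing time (a new reading comes with each control period).
- eyes.read_camera(name): name is "scene" or "top" or "wrist"; returns a dict with "frame" (420x560x3 uint8, red, green, blue), "depth" (420x560 float32, mm along the optical axis (not along the pixel's ray), 0 where there is no reading), "camera_matrix" (3x3 intrinsics, pixels), "R" (3x3) and "t" (3): a world point X has camera coordinates R X + t. Camera axes: x right, y down, z forward; pixel columns grow to the right and rows downward; lengths in mm; the calibration is good to about 2 mm. A picture is of the moment at which its call begins.
- workorder.hand_in(): hands the job in; it is judged then, once.
The state is a dict: "time_s": time; "qpos": joint angles; "qvel": joint speeds; "effort": joint torques, N m; "ee_pos": TCP position; "ee_rot": TCP orientation; "contact_force": force on the tool from outside, world axes, zero at the start; "moment": the same for the moment, N m; "gripper_width": finger opening in mm; "grasp_force": force on a finger pad.
Only numpy, scipy, OpenCV 4.12 (cv2) and the standard library are available. Lean on these libraries where they do the work, as an engineer would, in place of code of your own. Each camera call takes 0.05 s, during which the arm holds its last target. There are 200 camera calls.

TASK

The pouch heat sealer on the counter is still switched on. Press the raised front half of its rocker switch fully down to switch it off, then check the red silicone pad for nicks: with the shut fingertips in light contact, feel along its whole length in one direction, starting at the very end beside the switch and finishing at the other end, and come clear. Pick nothing up, leave the jaw open and do not disturb the things lying around.

Things in the scene. Friction and masses are not known exactly. Their poses are not given: they have to be found in the camera images.
- sealer: White bench-top pouch heat sealer, 260 mm deep (x), 500 mm wide (y), fixed. Origin: centre of its underside, on the counter; z up, x to its rear (away from the operator), y to the operator's left. Flat front deck 65 mm above the counter from x = -130 to +58 mm; behind it a housing rises to 120 mm. Two jaw hinge cheeks (x = 30 to 60, y = +-168 mm) rise to 92 mm.
- rocker (a joint): Power rocker on the deck's right end (sealer x = -60, y = -212 mm), 44 mm long along x, 26 wide, bezel 3 mm high. Rad: 0 = on (green rear half flat, black front half sloping up, its front edge about 8 mm higher); 0.4 = off, at its stop (black front half flat, 6 mm above the deck). Stays where left; about 1.5 N at its front edge turns it.
- rocker_press (a point): Point on the top face of the black front half of the rocker, 18 mm from the pivot (4 mm from its front edge), where to press; it moves with the rocker and is about 13 mm above the deck when on, 6 mm when off.
- pad (a joint): How far the red silicone pad is pushed down, in m: 0 = free, 0.005 = at its stop. The pad is a straight bar 300 mm long, 16 mm wide, on a sprung carrier across the front deck, its flat top 14 mm above the deck when free. It gives straight down about 1 mm per N (stop at about 5.5 N) and springs back.
- pad_start (a point): Centre of the pad's width on its top face, at the very end of the pad beside the switch (sealer frame x = -50, y = -150 mm). Moves down with the pad. Axes as the sealer's.
- pad_mid (a point): Middle of the pad's top face (sealer frame x = -50, y = 0). Axes as the sealer's: y runs along the pad away from the switch, z up.
- pad_end (a point): Centre of the pad's width on its top face, at the other end of the pad (sealer frame x = -50, y = +150 mm).
- jaw (a joint): Upper jaw, rad: 0 = shut on the pad, 1.6 to 1.8 = open, standing up behind the pad. Friction holds it; hinge along y at sealer x = 45 mm, 80 mm above the counter. White bar 344 mm long on two side arms, with a blue handle; open, it rises to about 225 mm above the counter and stays 70 mm or more behind the pad.
- jaw_handle (a point): Middle of the blue round handle (12 mm thick, 180 mm long) of the jaw.
- tape: Loose roll of green indicator tape, 56 mm across, 19 mm high, lying flat on the deck beyond the pad's far end. Origin at the centre of its underside. Not to be moved.
- tweezers: Loose steel tweezers, 140 mm long, 6 mm high, lying on the counter in front of the sealer. Origin at the middle of the underside. Not to be moved.
- cassette: Loose flat steel instrument cassette, 180 x 100 mm and 32 mm high, on the counter to the left of the sealer. Origin at the centre of the underside. Not to be moved.
- jar: Loose white jar with blue cap, 48 mm across and 75 mm high, standing on the counter to the right of the sealer. Origin at the centre of the underside. Not to be moved.

How it is judged:
By the outcome, as a careful person would: the job done as asked, in the order asked, and still so for the second after the job is handed in, with the robot touching nothing.
It also fails if it takes over 48 s, if anything falls off the work surface, if the arm or the gripper's body presses on something with over 40 N, if the wrist force passes 120 N, or if a joint passes its speed limit or range.

## Working session

There is one attempt and no reset: what is moved stays moved. The work goes in short steps, Python scripts to look and compute and a shell command to move; the robot and the scene stay as the last step left them, time stands still between calls to the robot, and variables do not carry over. Pictures are saved under pics/ and viewed, at most 10 in all, crops included, and the job is handed in when it is done.

```bash
ls; mkdir -p pics; python3 - <<'E'
from workcell import sense, eyes, robot
import cv2,numpy as np,pickle
s=sense();print({k:np.round(v,3).tolist() for k,v in s.items()})
for n in("scene","top"):
    d=eyes.read_camera(n);pickle.dump(d,open(n+".pkl","wb"))
    print(n,d["camera_matrix"].tolist(),(-d["R"].T@d["t"]).round(),d["R"].round(2).tolist())
    cv2.imwrite(f"pics/{n}1.png",d["frame"][:,:,::-1])
E
```

```text
pics
{'time_s': 0.0, 'qpos': [1.302, 0.469, -0.049, 1.534, 0.024, 1.141, -0.082], 'qvel': [0.0, -0.002, 0.001, 0.0, -0.001, -0.001, -0.002], 'effort': [-0.0, -51.031, -0.047, -23.772, 0.011, 0.008, 0.0], 'ee_pos': [160.199, -655.15, 252.258], 'ee_rot': [0.993, 0.12, -0.0, -0.001], 'contact_force': [0.484, 1.021, 0.496], 'moment': [0.02, 0.057, 0.018], 'grasp_force': 0.0, 'gripper_width': 85.449}
scene [[416.4927494657999, 0.0, 279.10147252258446], [0.0, 416.4927494657999, 210.6148823555048], [0.0, 0.0, 1.0]] [981. 407. 972.] [[-0.65, 0.76, 0.01], [0.65, 0.55, -0.53], [-0.41, -0.34, -0.85]]
top [[544.4895877756426, 0.0, 272.3719850480609], [0.0, 544.4895877756426, 214.20995747906463], [0.0, 0.0, 1.0]] [ 297.   57. 1364.] [[0.06, -1.0, 0.0], [-0.98, -0.06, -0.21], [0.21, 0.01, -0.98]]
```

View pics/top1.png

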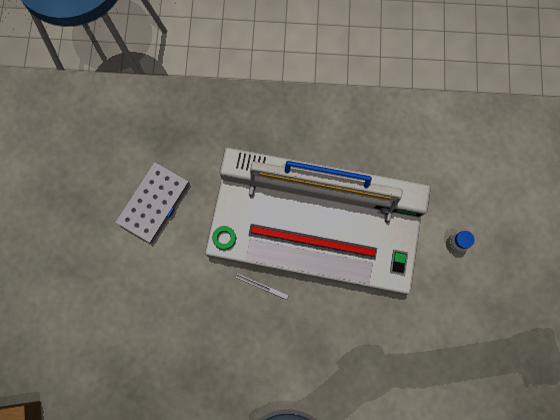

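View pics/scene1.png

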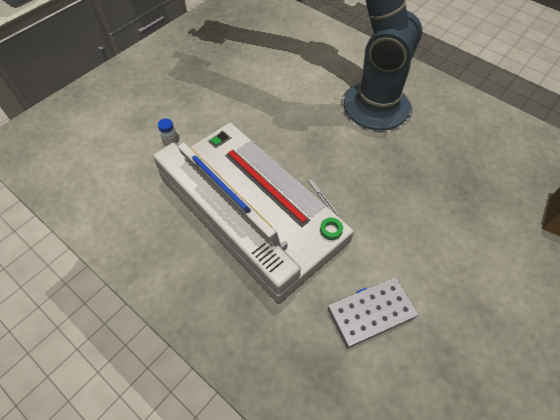

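Both views show the sealer with its red pad (top view, from about (376,252) at the switch end to (250,231)), the rocker at (399,262) and the tape at (224,237). Nothing stands in front of the pad. Next I'll measure these.

```bash
cat > h.py <<'E'
import cv2,numpy as np
def ray(d,u,v,z):
    K,R,t=d["camera_matrix"],d["R"],d["t"]
    c=-R.T@t; r=R.T@np.linalg.inv(K)@np.array([u,v,1.]); return c+r*(z-c[2])/r[2]
def blob(d,lo,hi,n=0):
    h=cv2.cvtColor(d["frame"],cv2.COLOR_RGB2HSV); m=cv2.inRange(h,lo,hi)
    k,l,s,c=cv2.connectedComponentsWithStats(m); o=1+np.argsort(-s[1:,4]); return l==o[n],c[o[n]],s[o[n]]
RED=((0,150,80),(8,255,255)); GREEN=((50,120,60),(85,255,255))
def ends(d,m,z):
    v,u=np.nonzero(m); P=np.array([ray(d,a,b,z) for a,b in zip(u,v)])
    r=cv2.minAreaRect(P[:,:2].astype(np.float32)); b=cv2.boxPoints(r)
    e=sorted([(np.linalg.norm(b[i]-b[(i+1)%4]),i) for i in range(4)])
    return r,[(b[i]+b[(i+1)%4])/2 for _,i in e[:2]]
E
python3 - <<'E'
import pickle
from h import *
for n in("top","scene"):
    d=pickle.load(open(n+".pkl","rb"))
    m,c,s=blob(d,*RED); r,e=ends(d,m,79)
    zs=np.median(d["depth"][m]); 
    # height from depth at centroid
    K=d["camera_matrix"];X=d["R"].T@(np.array([(c[0]-K[0,2])/K[0,0],(c[1]-K[1,2])/K[1,1],1])*zs-d["t"])
    print(n,r,e,"depth centroid",X.round(1))
    p,q=sorted(e,key=lambda a:a[1]) # start = lower y
    y=(q-p)/np.linalg.norm(q-p); x=np.array([y[1],-y[0]]);mid=(p+q)/2
    print("yaw",np.arctan2(y[1],y[0])-np.pi/2,"x",x,"predicted press",mid+x*(-10-18)+y*-212,"pivot",mid-10*x-212*y)
    for k in range(2):
        m,c,s=blob(d,*GREEN,k); print("green",c,s[4],ray(d,*c,65+3 if k else 84).round(1))
E
```

```text
top ((509.7738342285156, -31.740951538085938), (298.7675476074219, 16.157854080200195), 82.30460357666016) [array([529.7773 , 116.29747], dtype=float32), array([ 489.7704 , -179.77937], dtype=float32)] depth centroid [509.4 -32.8  79.1]
yaw -0.13430989 x [ 0.990994   -0.13390644] predicted press [ 453.63785 -238.0823 ] pivot [ 471.47574 -240.49261]
green [223.56439394 237.3030303 ] 264 [504.3 180.5  84. ]
green [399.75490196 257.2254902 ] 102 [ 483.4 -242.7   68. ]
scene ((512.5657958984375, -29.788589477539062), (297.4449157714844, 16.43079376220703), 82.34569549560547) [array([ 492.7566, -177.1859], dtype=float32), array([532.375  , 117.60872], dtype=float32)] depth centroid [514.8 -18.3  80.5]
yaw -0.13359284 x [ 0.99108976 -0.13319579] predicted press [ 456.57776 -236.17014] pivot [ 474.4174  -238.56766]
green [331.15023474 227.09859155] 213 [508.2 182.   84. ]
green [215.89090909 140.18181818] 55 [ 483.1 -242.5   68. ]
```

```bash
python3 -m pendant '[{"fingers":1,"tx":0.1,"ty":0.14,"tz":0,"ax":0,"ay":0,"az":-0.12},{"fingers":1,"tx":0.2,"ty":0.28,"tz":0,"ax":0,"ay":0,"az":-0.24},{"fingers":1,"tx":0.295,"ty":0.418,"tz":0,"ax":0,"ay":0,"az":-0.374},{"fingers":1,"tx":0.295,"ty":0.418,"tz":0,"ax":0,"ay":0,"az":-0.374},{"fingers":1,"tx":0.295,"ty":0.418,"tz":0,"ax":0,"ay":0,"az":-0.374},{"fingers":1,"tx":0.295,"ty":0.418,"tz":0,"ax":0,"ay":0,"az":-0.374},{"fingers":1,"tx":0.295,"ty":0.418,"tz":0,"ax":0,"ay":0,"az":-0.374},{"fingers":1,"tx":0.295,"ty":0.418,"tz":0,"ax":0,"ay":0,"az":-0.374},{"fingers":1,"tx":0.295,"ty":0.418,"tz":0,"ax":0,"ay":0,"az":-0.374},{"fingers":1,"tx":0.295,"ty":0.418,"tz":0,"ax":0,"ay":0,"az":-0.374},{"fingers":1,"tx":0.295,"ty":0.418,"tz":-0.03,"ax":0,"ay":0,"az":-0.374},{"fingers":1,"tx":0.295,"ty":0.418,"tz":-0.05,"ax":0,"ay":0,"az":-0.374}]'
python3 -m pendant '[{"fingers":1,"tx":0,"ty":0,"tz":0,"ax":0,"ay":0,"az":0},{"fingers":1,"tx":0,"ty":0,"tz":0,"ax":0,"ay":0,"az":0},{"fingers":1,"tx":0,"ty":0,"tz":0,"ax":0,"ay":0,"az":0}]'
python3 - <<'E'
from workcell import eyes
import pickle
from h import *
d=eyes.read_camera("wrist");pickle.dump(d,open("wrist.pkl","wb"));cv2.imwrite("pics/w1.png",d["frame"][:,:,::-1])
print((-d["R"].T@d["t"]).round(),d["R"].round(2).tolist())
E
```

```text
time_s: 1.1
ee_pos: [446.3, -252.7, 219.4]
ee_rot: [0.998, -0.066, 0.003, 0.001]
contact_force: [1.0, -0.0, -0.2]
gripper_width: 0.3
grasp_force: 0.0
time_s: 1.35
ee_pos: [443.0, -255.2, 217.1]
ee_rot: [0.998, -0.067, -0.0, 0.0]
contact_force: [0.1, -1.2, 0.3]
gripper_width: -0.3
grasp_force: 0.0
[ 516. -265.  338.] [[-0.13, -0.99, 0.0], [-0.95, 0.13, 0.29], [-0.29, 0.04, -0.96]]
```

View pics/w1.png

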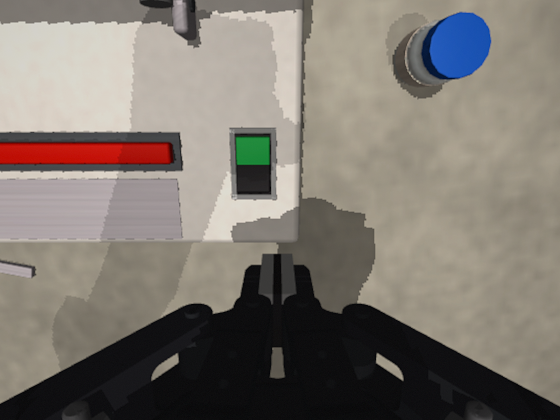

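The wrist view shows the rocker inside columns 236–271, rows 135–195, with the green half at the rear. The pad's switch end is at about (173,153) and the shut fingertips at (278,255).

```bash
python3 - <<'E'
import pickle
from h import *
from workcell import sense
d=pickle.load(open("wrist.pkl","rb"));print(d["camera_matrix"][0,0])
m,c,s=blob(d,*RED);v,u=np.nonzero(m);print(s)
print("pad end",ray(d,u.max(),(v[u>u.max()-4]).mean(),79))
m,c,s=blob(d,*GREEN);print("green",s,ray(d,*c,69))
print("front edge",ray(d,253,194,79),"boundary",ray(d,253,165,71),"bezel ends",ray(d,253,199,68),ray(d,253,129,68))
print("tip",ray(d,278,255,sense()["ee_pos"][2]-22),sense()["ee_pos"])
E
```

```text
342.94748345718244
[   0  143  171   21 3574]
pad end [ 491.27087127 -180.55234259   79.        ]
green [236 137  34  28 951] [ 484.29243312 -241.65158865   69.        ]
front edge [ 452.09051368 -237.69902125   79.        ] boundary [ 473.29895473 -240.45949731   71.        ] bezel ends [ 445.19488799 -235.90147902   68.        ] [ 500.36266786 -244.45910345   68.        ]
tip [ 451.30862193 -256.7496974   195.5504867 ] [ 442.84426547 -256.0105955   217.5504867 ]
```

```bash
python3 -m pendant '[{"fingers":1,"tx":0.011,"ty":0.018,"tz":0,"ax":0,"ay":0,"az":0},{"fingers":1,"tx":0.011,"ty":0.018,"tz":-0.035,"ax":0,"ay":0,"az":0},{"fingers":1,"tx":0.011,"ty":0.018,"tz":-0.07,"ax":0,"ay":0,"az":0},{"fingers":1,"tx":0.011,"ty":0.018,"tz":-0.09,"ax":0,"ay":0,"az":0},{"fingers":1,"tx":0.011,"ty":0.018,"tz":-0.105,"ax":0,"ay":0,"az":0},{"fingers":1,"tx":0.011,"ty":0.018,"tz":-0.105,"ax":0,"ay":0,"az":0},{"fingers":1,"tx":0.011,"ty":0.018,"tz":-0.105,"ax":0,"ay":0,"az":0},{"fingers":1,"tx":0.011,"ty":0.018,"tz":-0.105,"ax":0,"ay":0,"az":0},{"fingers":1,"tx":0.011,"ty":0.018,"tz":-0.105,"ax":0,"ay":0,"az":0}]'
```

```text
time_s: 2.15
ee_pos: [455.2, -237.7, 113.9]
ee_rot: [0.998, -0.068, 0.001, 0.001]
contact_force: [-1.0, 0.0, -0.1]
gripper_width: -0.1
grasp_force: 0.0
```

```bash
python3 -m pendant '[{"fingers":1,"tx":0,"ty":0,"tz":-0.006,"ax":0,"ay":0,"az":0},{"fingers":1,"tx":0,"ty":0,"tz":-0.010,"ax":0,"ay":0,"az":0},{"fingers":1,"tx":0,"ty":0,"tz":-0.013,"ax":0,"ay":0,"az":0},{"fingers":1,"tx":0,"ty":0,"tz":-0.016,"ax":0,"ay":0,"az":0},{"fingers":1,"tx":0,"ty":0,"tz":-0.016,"ax":0,"ay":0,"az":0},{"fingers":1,"tx":0,"ty":0,"tz":-0.016,"ax":0,"ay":0,"az":0}]'
python3 -m pendant '[{"fingers":1,"tx":0,"ty":0,"tz":-0.002,"ax":0,"ay":0,"az":0},{"fingers":1,"tx":0,"ty":0,"tz":-0.004,"ax":0,"ay":0,"az":0},{"fingers":1,"tx":0,"ty":0,"tz":-0.004,"ax":0,"ay":0,"az":0},{"fingers":1,"tx":0,"ty":0,"tz":-0.004,"ax":0,"ay":0,"az":0}]'
```

```text
time_s: 2.65
ee_pos: [454.5, -236.6, 96.1]
ee_rot: [0.998, -0.067, 0.0, -0.0]
contact_force: [0.2, -0.4, -0.4]
gripper_width: -0.1
grasp_force: 0.0
time_s: 2.98
ee_pos: [454.5, -236.6, 93.0]
ee_rot: [0.998, -0.067, -0.0, 0.0]
contact_force: [-2.7, 0.7, 7.6]
gripper_width: -0.1
grasp_force: 3.4
```

```bash
python3 -m pendant '[{"fingers":1,"tx":0,"ty":0,"tz":-0.001,"ax":0,"ay":0,"az":0},{"fingers":1,"tx":0,"ty":0,"tz":-0.0015,"ax":0,"ay":0,"az":0},{"fingers":1,"tx":0,"ty":0,"tz":-0.0015,"ax":0,"ay":0,"az":0},{"fingers":1,"tx":0,"ty":0,"tz":-0.0015,"ax":0,"ay":0,"az":0}]'
python3 -m pendant '[{"fingers":1,"tx":0,"ty":0,"tz":0.02,"ax":0,"ay":0,"az":0},{"fingers":1,"tx":0,"ty":0,"tz":0.05,"ax":0,"ay":0,"az":0},{"fingers":1,"tx":0.008,"ty":0.02,"tz":0.06,"ax":0,"ay":0,"az":0},{"fingers":1,"tx":0.015,"ty":0.04,"tz":0.06,"ax":0,"ay":0,"az":0},{"fingers":1,"tx":0.015,"ty":0.04,"tz":0.06,"ax":0,"ay":0,"az":0},{"fingers":1,"tx":0.015,"ty":0.04,"tz":0.06,"ax":0,"ay":0,"az":0},{"fingers":1,"tx":0.015,"ty":0.04,"tz":0.06,"ax":0,"ay":0,"az":0}]'
python3 - <<'E'
from workcell import eyes,sense
import pickle
from h import *
d=eyes.read_camera("wrist");pickle.dump(d,open("wrist2.pkl","wb"));cv2.imwrite("pics/w2.png",d["frame"][:,:,::-1])
m,c,s=blob(d,*RED);v,u=np.nonzero(m);print(s)
for k in(1,):print("pad end",ray(d,u.max(),(v[u>u.max()-4]).mean(),79))
print(sense()["ee_pos"])
E
```

```text
time_s: 3.32
ee_pos: [454.5, -236.6, 92.8]
ee_rot: [0.998, -0.067, -0.0, 0.0]
contact_force: [-5.0, 3.2, 17.9]
gripper_width: -0.3
grasp_force: 8.9
time_s: 3.9
ee_pos: [469.1, -197.0, 150.6]
ee_rot: [0.998, -0.067, -0.0, 0.0]
contact_force: [0.3, -1.0, 0.3]
gripper_width: -0.2
grasp_force: 0.0
[   0  186  244   27 6484]
pad end [ 491.91744019 -180.13595381   79.        ]
[ 468.93629581 -197.40523642  150.45210983]
```

View pics/w2.png

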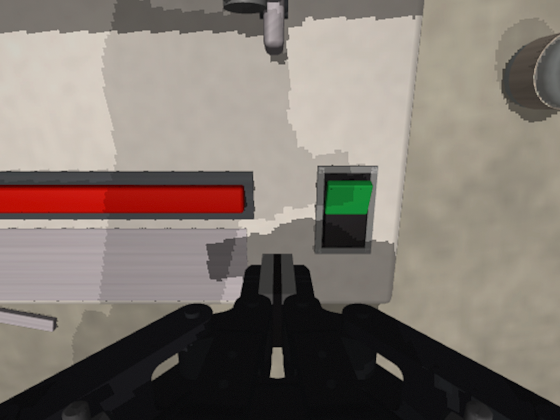

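The rocker is now off: the green rear half is raised at (348,197) and the black half is flat. It stopped at TCP z 92.8, so the pad's free top should be at TCP z of about 101.

```bash
python3 -m pendant '[{"fingers":1,"tx":0.012,"ty":0.010,"tz":0,"ax":0,"ay":0,"az":0},{"fingers":1,"tx":0.0226,"ty":0.0185,"tz":-0.01,"ax":0,"ay":0,"az":0},{"fingers":1,"tx":0.0226,"ty":0.0185,"tz":-0.03,"ax":0,"ay":0,"az":0},{"fingers":1,"tx":0.0226,"ty":0.0185,"tz":-0.043,"ax":0,"ay":0,"az":0},{"fingers":1,"tx":0.0226,"ty":0.0185,"tz":-0.043,"ax":0,"ay":0,"az":0},{"fingers":1,"tx":0.0226,"ty":0.0185,"tz":-0.043,"ax":0,"ay":0,"az":0},{"fingers":1,"tx":0.0226,"ty":0.0185,"tz":-0.043,"ax":0,"ay":0,"az":0},{"fingers":1,"tx":0.0226,"ty":0.0185,"tz":-0.043,"ax":0,"ay":0,"az":0}]'
python3 - <<'E'
from workcell import eyes,sense
from h import *
d=eyes.read_camera("wrist");cv2.imwrite("pics/w3.png",d["frame"][120:300,80:420,::-1].repeat(2,0).repeat(2,1))
print(sense()["ee_pos"])
E
```

```text
time_s: 4.62
ee_pos: [492.5, -178.8, 108.8]
ee_rot: [0.998, -0.067, 0.001, 0.0]
contact_force: [-0.1, -0.1, -0.9]
gripper_width: -0.2
grasp_force: 0.0
[ 492.52930667 -178.6979883   108.80445571]
```

View pics/w3.png

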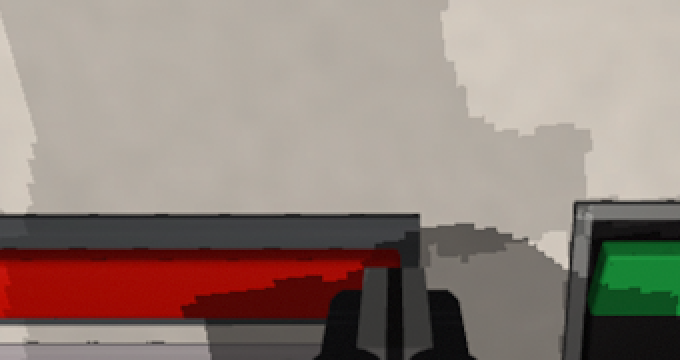

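The tip centre (crop column 395) sits just inside the pad's end (400) and over its width. Lowering now.

```bash
python3 -m pendant '[{"fingers":1,"tx":-0.0005,"ty":0,"tz":-0.004,"ax":0,"ay":0,"az":0},{"fingers":1,"tx":-0.0005,"ty":0,"tz":-0.007,"ax":0,"ay":0,"az":0},{"fingers":1,"tx":-0.0005,"ty":0,"tz":-0.008,"ax":0,"ay":0,"az":0},{"fingers":1,"tx":-0.0005,"ty":0,"tz":-0.008,"ax":0,"ay":0,"az":0},{"fingers":1,"tx":-0.0005,"ty":0,"tz":-0.008,"ax":0,"ay":0,"az":0}]'
```

```text
time_s: 5.08
ee_pos: [491.6, -178.3, 100.0]
ee_rot: [0.998, -0.067, 0.0, 0.0]
contact_force: [-1.3, 0.4, 0.7]
gripper_width: 0.0
grasp_force: 0.7
```

```bash
python3 -m pendant '[{"fingers":1,"tx":0,"ty":0,"tz":-0.001,"ax":0,"ay":0,"az":0},{"fingers":1,"tx":0,"ty":-0.0005,"tz":-0.001,"ax":0,"ay":0,"az":0},{"fingers":1,"tx":0,"ty":-0.0005,"tz":-0.001,"ax":0,"ay":0,"az":0}]'
```

```text
time_s: 5.33
ee_pos: [491.6, -178.3, 99.0]
ee_rot: [0.998, -0.067, 0.0, -0.0]
contact_force: [-0.7, 0.9, 2.9]
gripper_width: 0.7
grasp_force: 1.2
```

```bash
python3 -m pendant '[{"fingers":1,"tx":0.0005,"ty":0.004,"tz":0,"ax":0,"ay":0,"az":0},{"fingers":1,"tx":0.0014,"ty":0.010,"tz":0,"ax":0,"ay":0,"az":0},{"fingers":1,"tx":0.0022,"ty":0.016,"tz":0,"ax":0,"ay":0,"az":0},{"fingers":1,"tx":0.003,"ty":0.022,"tz":0,"ax":0,"ay":0,"az":0},{"fingers":1,"tx":0.0038,"ty":0.028,"tz":0,"ax":0,"ay":0,"az":0},{"fingers":1,"tx":0.0046,"ty":0.034,"tz":0,"ax":0,"ay":0,"az":0},{"fingers":1,"tx":0.0054,"ty":0.040,"tz":0,"ax":0,"ay":0,"az":0},{"fingers":1,"tx":0.0062,"ty":0.046,"tz":0,"ax":0,"ay":0,"az":0},{"fingers":1,"tx":0.007,"ty":0.052,"tz":0,"ax":0,"ay":0,"az":0},{"fingers":1,"tx":0.0078,"ty":0.058,"tz":0,"ax":0,"ay":0,"az":0},{"fingers":1,"tx":0.0086,"ty":0.064,"tz":0,"ax":0,"ay":0,"az":0},{"fingers":1,"tx":0.0094,"ty":0.070,"tz":0,"ax":0,"ay":0,"az":0}]'
```

```text
time_s: 6.33
ee_pos: [501.0, -108.1, 98.9]
ee_rot: [0.998, -0.067, -0.0, 0.0]
contact_force: [0.3, -1.8, 1.9]
gripper_width: -0.1
grasp_force: 1.3
```

Height is holding and the contact is light (about 2 N). Continuing along the pad.

```bash
python3 -m pendant '[{"fingers":1,"tx":0.0008,"ty":0.006,"tz":0,"ax":0,"ay":0,"az":0},{"fingers":1,"tx":0.0016,"ty":0.012,"tz":0,"ax":0,"ay":0,"az":0},{"fingers":1,"tx":0.0024,"ty":0.018,"tz":0,"ax":0,"ay":0,"az":0},{"fingers":1,"tx":0.0032,"ty":0.024,"tz":0,"ax":0,"ay":0,"az":0},{"fingers":1,"tx":0.004,"ty":0.030,"tz":0,"ax":0,"ay":0,"az":0},{"fingers":1,"tx":0.0049,"ty":0.036,"tz":0,"ax":0,"ay":0,"az":0},{"fingers":1,"tx":0.0057,"ty":0.042,"tz":0,"ax":0,"ay":0,"az":0},{"fingers":1,"tx":0.0065,"ty":0.048,"tz":0,"ax":0,"ay":0,"az":0},{"fingers":1,"tx":0.0073,"ty":0.054,"tz":0,"ax":0,"ay":0,"az":0},{"fingers":1,"tx":0.0081,"ty":0.060,"tz":0,"ax":0,"ay":0,"az":0},{"fingers":1,"tx":0.0089,"ty":0.066,"tz":0,"ax":0,"ay":0,"az":0},{"fingers":1,"tx":0.0097,"ty":0.072,"tz":0,"ax":0,"ay":0,"az":0}]'
```

```text
time_s: 7.33
ee_pos: [510.7, -36.0, 98.9]
ee_rot: [0.998, -0.067, -0.0, 0.0]
contact_force: [-0.4, -2.1, 2.8]
gripper_width: -0.1
grasp_force: 1.3
```

```bash
python3 -m pendant '[{"fingers":1,"tx":0.0008,"ty":0.006,"tz":0,"ax":0,"ay":0,"az":0},{"fingers":1,"tx":0.0016,"ty":0.012,"tz":0,"ax":0,"ay":0,"az":0},{"fingers":1,"tx":0.0024,"ty":0.018,"tz":0,"ax":0,"ay":0,"az":0},{"fingers":1,"tx":0.0032,"ty":0.024,"tz":0,"ax":0,"ay":0,"az":0},{"fingers":1,"tx":0.004,"ty":0.030,"tz":0,"ax":0,"ay":0,"az":0},{"fingers":1,"tx":0.0049,"ty":0.036,"tz":0,"ax":0,"ay":0,"az":0},{"fingers":1,"tx":0.0057,"ty":0.042,"tz":0,"ax":0,"ay":0,"az":0},{"fingers":1,"tx":0.0065,"ty":0.048,"tz":0,"ax":0,"ay":0,"az":0},{"fingers":1,"tx":0.0073,"ty":0.054,"tz":0,"ax":0,"ay":0,"az":0},{"fingers":1,"tx":0.0081,"ty":0.060,"tz":0,"ax":0,"ay":0,"az":0},{"fingers":1,"tx":0.0089,"ty":0.066,"tz":0,"ax":0,"ay":0,"az":0},{"fingers":1,"tx":0.0097,"ty":0.072,"tz":0,"ax":0,"ay":0,"az":0}]'
```

```text
time_s: 8.33
ee_pos: [520.4, 36.0, 98.9]
ee_rot: [0.998, -0.067, -0.0, 0.0]
contact_force: [-0.3, -1.1, 2.9]
gripper_width: 0.2
grasp_force: 1.3
```

```bash
python3 -m pendant '[{"fingers":1,"tx":0.0008,"ty":0.006,"tz":0,"ax":0,"ay":0,"az":0},{"fingers":1,"tx":0.0016,"ty":0.012,"tz":0,"ax":0,"ay":0,"az":0},{"fingers":1,"tx":0.0024,"ty":0.018,"tz":0,"ax":0,"ay":0,"az":0},{"fingers":1,"tx":0.0032,"ty":0.024,"tz":0,"ax":0,"ay":0,"az":0},{"fingers":1,"tx":0.004,"ty":0.030,"tz":0,"ax":0,"ay":0,"az":0},{"fingers":1,"tx":0.0049,"ty":0.036,"tz":0,"ax":0,"ay":0,"az":0},{"fingers":1,"tx":0.0057,"ty":0.042,"tz":0,"ax":0,"ay":0,"az":0},{"fingers":1,"tx":0.0065,"ty":0.048,"tz":0,"ax":0,"ay":0,"az":0},{"fingers":1,"tx":0.0073,"ty":0.054,"tz":0,"ax":0,"ay":0,"az":0},{"fingers":1,"tx":0.0081,"ty":0.060,"tz":0,"ax":0,"ay":0,"az":0},{"fingers":1,"tx":0.0089,"ty":0.066,"tz":0,"ax":0,"ay":0,"az":0},{"fingers":1,"tx":0.0095,"ty":0.070,"tz":0,"ax":0,"ay":0,"az":0}]'
python3 - <<'E'
from workcell import eyes,sense
from h import *
d=eyes.read_camera("wrist");cv2.imwrite("pics/w4.png",d["frame"][120:300,120:460,::-1].repeat(2,0).repeat(2,1))
m,c,s=blob(d,*RED);v,u=np.nonzero(m);print(s,"end",ray(d,u.min(),(v[u<u.min()+4]).mean(),77));print(sense()["ee_pos"])
E
```

```text
time_s: 9.33
ee_pos: [529.9, 106.4, 98.9]
ee_rot: [0.998, -0.067, 0.0, -0.0]
contact_force: [-0.9, -2.2, 2.7]
gripper_width: 0.4
grasp_force: 1.3
[ 294  251  266   34 7775] end [534.96646169  97.88046945  77.        ]
[529.9820091  107.11344402  98.97432827]
```

View pics/w4.png

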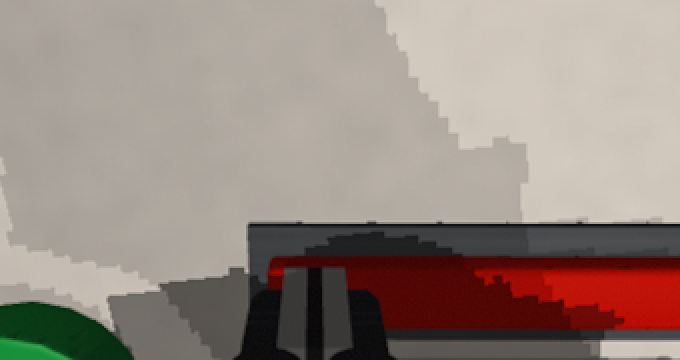

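The pad's far end is at crop column 269 and the tip centre at 315, so about 10 mm remain. The tape stays clear on the left.

```bash
python3 -m pendant '[{"fingers":1,"tx":0.0006,"ty":0.005,"tz":0,"ax":0,"ay":0,"az":0},{"fingers":1,"tx":0.0014,"ty":0.0105,"tz":0,"ax":0,"ay":0,"az":0},{"fingers":1,"tx":0.0014,"ty":0.0108,"tz":0,"ax":0,"ay":0,"az":0},{"fingers":1,"tx":0.0014,"ty":0.0108,"tz":0,"ax":0,"ay":0,"az":0}]'
python3 -m pendant '[{"fingers":1,"tx":0,"ty":0,"tz":0.01,"ax":0,"ay":0,"az":0},{"fingers":1,"tx":0,"ty":0,"tz":0.04,"ax":0,"ay":0,"az":0},{"fingers":1,"tx":0,"ty":0,"tz":0.08,"ax":0,"ay":0,"az":0},{"fingers":1,"tx":0,"ty":0,"tz":0.12,"ax":0,"ay":0,"az":0},{"fingers":1,"tx":0,"ty":0,"tz":0.15,"ax":0,"ay":0,"az":0},{"fingers":1,"tx":0,"ty":0,"tz":0.15,"ax":0,"ay":0,"az":0},{"fingers":1,"tx":0,"ty":0,"tz":0.15,"ax":0,"ay":0,"az":0},{"fingers":1,"tx":0,"ty":0,"tz":0.15,"ax":0,"ay":0,"az":0}]'
python3 - <<'E'
from workcell import eyes
from h import *
d=eyes.read_camera("scene");cv2.imwrite("pics/s2.png",d["frame"][:,:,::-1])
E
```

```text
time_s: 9.72
ee_pos: [531.4, 117.4, 99.0]
ee_rot: [0.998, -0.067, 0.0, -0.001]
contact_force: [-0.7, 2.2, 1.8]
gripper_width: 0.3
grasp_force: 1.2
time_s: 10.38
ee_pos: [530.5, 115.8, 248.4]
ee_rot: [0.998, -0.067, -0.001, 0.0]
contact_force: [-0.5, -0.1, -0.4]
gripper_width: -0.2
grasp_force: 0.0
```

View pics/s2.png

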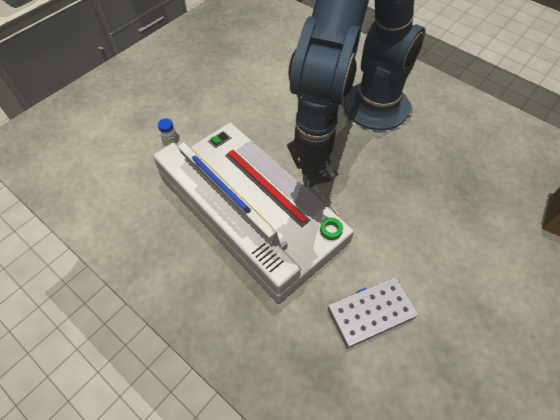

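The tool is clear above the pad's far end. The tape (331,228), jar (167,130), cassette and open jaw are where they were.

```bash
python3 -c "
from workcell import workorder
print(workorder.hand_in())"
```

```text
the job is handed in; nothing more can be done
None
```

The job is handed in: the rocker is pressed fully to off, the red pad was felt from the switch end to the far end in one pass at about 2–3 N, the arm is clear and the jaw is still open; the tape, jar and cassette look unmoved, but the tweezers were partly hidden by the arm in the last picture.

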